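Bring a flat bar's painted end out over the plate edge for tagging

TASK

Get the blue-ended flat bar ready for its tag to be wired on: push it over the granite plate until just its 40 mm blue end sticks out past the plate's edge on the side away from the robot, with the bar square to that edge. Keep the bar lying flat on the plate all the while, never lifting it, and leave everything else where it is.

Things in the scene. Friction and masses are not known exactly. Their poses are not given: they have to be found in the camera images.
- blue_bar: The bar to move: steel flat bar 160 x 50 x 6 mm, about 0.37 kg, loose and flat on the plate; slides with plain friction. Origin: centre of its underside; x along it to the blue end, z up. Blue paint from x = +40 to +80 mm, with a 10 mm tag hole; plain end at x = -80. It starts with blue end towards the far edge, up to 13 degrees askew, paint line 50 to 110 mm short of the edge.
- blue_line (a point): The paint line of the blue-ended bar, where blue paint meets bare steel: the point half-way across the bar and half-way up its thickness, 40 mm in from the blue end (x = +40 mm in the bar's frame). Same axes as the bar.
- plate_edge (a point): Middle of the granite plate's far top edge (the side away from the robot), level with the plate's top, 60 mm above the bench. x points level, straight out over the edge, away from the plate; y runs along the edge, which reaches from y = -225 to +225 mm; z up. Beyond it is a sheer 60 mm drop to the bench.
- plate: Dark granite surface plate, 300 mm (x) by 450 mm (y) by 50 mm thick on 10 mm feet, top 60 mm above the bench; it cannot be moved. Origin at the centre of its underside, at bench height; x axis towards its far edge, which is at x = +150 mm. It stands turned by up to 20 degrees on the bench.
- red_bar: Bystander: a bar of the same size as the blue-ended one but with a red painted end, lying flat on the plate in its own lane. Origin and axes as for the blue-ended bar.
- yellow_bar: Bystander: a bar of the same size but with a yellow painted end, lying flat on the plate. The three bars lie side by side about 115 mm apart centre to centre, in any order. Origin and axes as for the blue-ended bar.
- vblock: Bystander: light grey V-block, 60 mm long (x), 40 mm wide, 35 mm high, loose on the plate near the left end (+y) of the far edge. Origin at the centre of its underside.
- parallel: Bystander: bright ground steel parallel, 150 mm long (x), 12 mm wide, 25 mm high, standing on its narrow face, loose on the plate near its right end (-y). Origin at the centre of its underside.
- paint_pot: Bystander: small paint tin with a blue label and steel lid, 64 mm across and 75 mm high, on the bench to the right. Origin at the centre of its underside.
- wire_spool: Bystander: orange spool of tag wire, 68 mm across and 38 mm high, standing flat on the bench to the left. Origin at the centre of its underside.

How it is judged (in metres and radians):
At the end, for the whole second after the job is handed in: The blue bar lies at rest, flat on the granite plate, blue end out over the far edge: its paint line is within 7 mm of that edge, so 33 to 47 mm overhangs; the bar is square to the edge within 0.1 rad (6 degrees) and wholly within the edge's length. Nothing else has moved more than 12 mm (x of blue_line in the frame of plate_edge between -0.007 and 0.007 m and y of blue_line in the frame of plate_edge between -0.195 and 0.195 m and angle between the x axis of blue_bar and the x axis of plate_edge, either way round below 0.1 rad and x of blue_bar in the frame of plate_edge below 0 m and angle between blue_bar's own z axis and vertical below 0.03 rad and z of blue_bar in the frame of plate_edge below 0.003 m and linear speed of blue_bar below 0.01 m/s and angular speed of blue_bar below 0.05 rad/s and contact force between blue_bar and plate above 1 N and distance of each of red_bar, yellow_bar, vblock, parallel, paint_pot, wire_spool from where it was at the start of the episode below 0.012 m); the robot touches nothing.
It fails at once if the blue-ended bar is lifted off the plate (more than 6 mm) (z of blue_bar in the frame of plate_edge above 0.006 m).
It fails at once if the blue-ended bar is tipped up or falls off the edge (angle between blue_bar's own z axis and vertical above 0.1 rad or z of blue_bar in the frame of plate_edge below -0.01 m).
It fails at once if another bar is moved more than 12 mm (distance of any of red_bar, yellow_bar from where it was at the start of the episode above 0.012 m).
It fails at once if another thing on the plate or bench is moved more than 12 mm (distance of any of vblock, parallel, paint_pot, wire_spool from where it was at the start of the episode above 0.012 m).
It also fails if it takes over 42 s, if anything falls off the work surface, if the arm or the gripper's body presses on something with over 40 N, if the wrist force passes 120 N, or if a joint passes its speed limit or range.

ROBOT

A 6-joint arm with a two-finger parallel gripper is mounted at the origin on the work surface. World frame = base frame: x ahead of the robot, y to its left, z up, the work surface at z = 0. Lengths are in mm, angles in rad, forces in N, time in s.
With the tool pointing down it reaches from about 350 to 975 mm from the base axis. Payload 7.1 kg.
Tool frame: the origin (TCP) lies at the centre of the arm's flange, where the gripper is bolted on; the fingertips stand 182 mm ahead of it and the grasp point (between the pads) lies 163 mm ahead of it; z points along the fingers, y is the line along which they close (so a half turn about z gives the same grasp; the last joint's range is limited). The gripper opens to 88 mm and grips with 3 to 60 N. Pads are 20 mm wide; open, the fingers measure 115 mm over their backs; the gripper's body (75 mm by 178 mm) begins 61 mm behind the grasp point.
Start: joints at [-1.18, 0.423, 1.63, -0, 1.089, -0.019], TCP at [249.032, -573.227, 404.675] pointing down, gripper open.
Joint ranges: [-3, 3], [-0.9, 2.11], [0.09, 2.58], [-1.31, 4.45], [0.11, 2.69], [-2.54, 2.54]. Speed limits (rad/s): [2.39, 2.39, 3.01, 3.14, 3.14, 3.14].

INTERFACE

Orientations are given as a rotation vector (axis times angle).
In Python, from workcell import readout, get_image, ctrl gives the robot as it stands.
- The arm moves only by the tool step_arm, never from a script. Its argument "targets" is a list that holds one entry, the list of rows, each a list of 7 numbers: the shift along the world's x, y, z as a fraction of full scale, then the turn, a rotation vector about the world's x, y, z as a fraction of full scale, then the opening, from 0 (shut) to 1 (fully open). In form: [[[dx, dy, dz, wx, wy, wz, claw], ...]]. A call has exactly 5 rows; each row shifts and turns the commanded pose from where the row before left it; what a row does not reach is not made up. Full scale, the value 1, is 0.05 m for a shift and 4 degrees for a turn. A row lasts 1/8 s, in which the tool goes at most 62.5 mm and 10.7 degrees, less where a joint would pass 70% of its speed; a pose out of reach is approached as far as the arm can. A call with a number of a shift or a turn outside -1 to 1 is refused whole. A call with a gripper value outside its range is refused whole. The fingers move at their own pace and stop on an object; the grip force is fixed at half the most. Time passes only in rows, so rows that do not move let the fingers close, or fill a call up. It gives the time, the measured TCP pose, the force, the opening and the grip force at its end, in the units of the state.
- readout.get_obs(): the state, without advancing time (a new reading comes with each control period).
- get_image(name): name is "side" or "top" or "wrist"; returns a dict with "pixels" (400x640x3 uint8, red, green, blue), "intrinsics" (3x3 intrinsics, pixels), "extrinsics" (4x4, takes a point from world to camera coordinates). Camera axes: x right, y down, z forward; pixel columns grow to the right and rows downward; lengths in mm; the calibration is good to about 2 mm. A picture is of the moment at which its call begins. There is no depth.
- ctrl.close_job(): hands the job in; it is judged then, once.
The state is a dict: "t": time; "qpos": joint angles; "qvel": joint speeds; "joint_torque": joint torques, N m; "ee_pos": TCP position; "orientation": TCP orientation; "ft_force": force on the tool from outside, world axes, zero at the start; "moment": the same for the moment, N m; "width": finger opening in mm; "grasp_force": force on a finger pad.
Only numpy, scipy, OpenCV 4.12 (cv2) and the standard library are available. Lean on these libraries where they do the work, as an engineer would, in place of code of your own. Each camera call takes 0.05 s, during which the arm holds its last target. There are 200 camera calls.

## Working session

There is one attempt and no reset: what is moved stays moved. The work goes in short steps, Python scripts to look and compute and a tool call to move; the robot and the scene stay as the last step left them, time stands still between calls to the robot, and variables do not carry over. Pictures are saved under pics/ and viewed, at most 10 in all, crops included, and the job is handed in when it is done.

Besides the shell and the picture viewer there is one more tool, called after ">>>" as name(argument=value, ...) on one line, values as JSON. step_arm: Moves the arm, as the interface text tells. Shift numbers are shares of 0.05 m and turn numbers shares of 4 degrees, none past 1 either way. Its arguments: {"type":"object","properties":{"targets":{"type":"array"}},"required":["targets"]}

```bash
mkdir -p pics; ls; cat > h.py <<'E'
import numpy as np, cv2
from workcell import readout, get_image, ctrl
def snap(n,f=None):
    im=get_image(n); 
    if f: cv2.imwrite('pics/'+f,cv2.cvtColor(im['pixels'],cv2.COLOR_RGB2BGR))
    return im['pixels'],np.array(im['intrinsics']),np.array(im['extrinsics'])
def ray(uv,K,E,z):
    uv=np.atleast_2d(uv).astype(float); R=E[:3,:3];c=-R.T@E[:3,3]
    d=np.c_[uv,np.ones(len(uv))]@np.linalg.inv(K).T@R
    return c+d*((z-c[2])/d[:,2])[:,None]
def proj(p,K,E):
    q=np.atleast_2d(p)@E[:3,:3].T+E[:3,3]; q=q@K.T; return q[:,:2]/q[:,2:]
E
python3 - <<'E'
from h import *
p,K,E=snap('top','top1.png'); print(K,E)
snap('side','side1.png'); o=readout.get_obs(); print(o)
E
```

```text
pics
[[403.97413177   0.         317.11919062]
 [  0.         403.97413177 194.66966271]
 [  0.           0.           1.        ]] [[-8.47236708e-03 -9.99885315e-01  1.25529548e-02  3.75799933e+00]
 [-9.80317674e-01  5.82907307e-03 -1.97340519e-01  6.06071504e+02]
 [ 1.97244715e-01 -1.39778248e-02 -9.80254632e-01  9.72544375e+02]
 [ 0.00000000e+00  0.00000000e+00  0.00000000e+00  1.00000000e+00]]
{'t': 0.1, 'qpos': array([-1.18002288e+00,  4.23739023e-01,  1.63060965e+00, -3.13942858e-05,
        1.08857910e+00, -1.89761584e-02]), 'qvel': array([ 3.14872213e-04, -1.25523252e-03, -2.27574122e-03,  5.23733824e-04,
       -3.98691407e-05, -1.10213514e-03]), 'joint_torque': array([-2.69568991e-04, -5.45615923e+01, -2.74325591e+01,  6.45622518e-02,
        1.88040454e-02, -3.29484919e-05]), 'ee_pos': array([ 248.92508557, -573.0145607 ,  403.99666129]), 'orientation': array([-3.07460651e+00, -6.38896517e-01,  4.30367970e-04]), 'ft_force': array([-0.512166  , -0.71392186, -0.72121496]), 'moment': array([-0.02472868, -0.03260765,  0.00037246]), 'grasp_force': 0.0, 'width': 87.98557915020923}
```

View pics/top1.png

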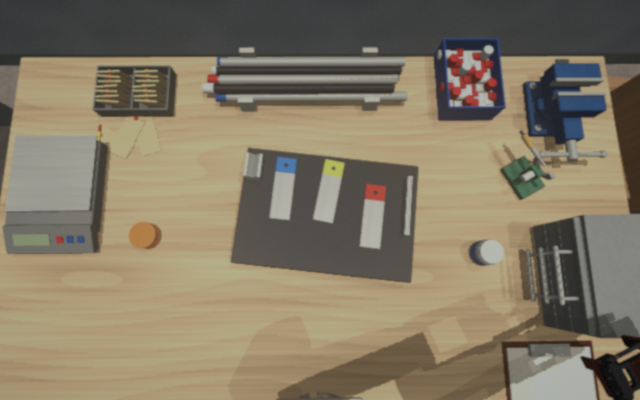

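View pics/side1.png

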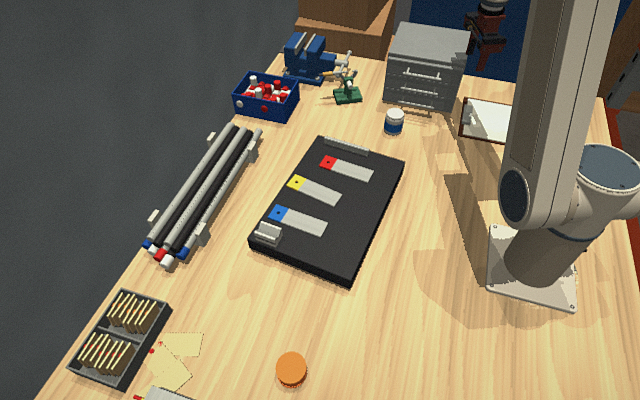

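The top view shows the plate with corners at about (247,150), (418,164), (412,279) and (233,264). The blue bar is leftmost, blue end at (286,165) and plain end at (281,219), with the V-block beside it at (253,165). The side view agrees.

```bash
cat >> h.py <<'E'
def fitline(P):
    vx,vy,x,y=cv2.fitLine(P.astype(np.float32),cv2.DIST_HUBER,0,.01,.01).ravel(); return np.array([x,y]),np.array([vx,vy])
def comp(m,uv):
    n,l=cv2.connectedComponents(m.astype(np.uint8)); return l==l[int(uv[1]),int(uv[0])]
def bar(p,K,E,seed_blue,r=60):
    hsv=cv2.cvtColor(p,cv2.COLOR_RGB2HSV).astype(int); H,S,V=hsv[...,0],hsv[...,1],hsv[...,2]
    b=(H>95)&(H<125)&(S>110)&(V>70)
    b=comp(b,seed_blue)
    st=(S<70)&(V>130)
    return b,st
def rect(m,K,E,z):
    c=max(cv2.findContours(m.astype(np.uint8),0,1)[0],key=cv2.contourArea).reshape(-1,2)
    return cv2.minAreaRect(ray(c,K,E,z)[:,:2].astype(np.float32))
E
cat > m.py <<'E'
from h import *
p,K,E=snap('top')
b,st=bar(p,K,E,(281,166)); s=comp(st,(283,195))
for n,m in(('blue',b),('steel',s),('both',b|s)): print(n,m.sum(),rect(m,K,E,66))
hsv=cv2.cvtColor(p,cv2.COLOR_RGB2HSV)
dark=(hsv[...,2]<90)
# far edge: first dark pixel per column, going up from inside
P=[]
for u in list(range(300,317))+list(range(350,400)):
    col=p[130:200,u].astype(int).sum(1); g=np.diff(col); i=np.argmin(g); P.append((u,130+i+.5))
W=ray(P,K,E,60)[:,:2]; c,d=fitline(W); d*=np.sign(d[1]); r=(W-c)@np.array([d[1],-d[0]])
print('edge',c,d,'resid',np.abs(r).max(),np.median(np.abs(r)))
n=np.array([d[1],-d[0]]); print('n',n,'ang',np.degrees(np.arctan2(n[1],n[0])))
Q=ray([(247,150),(418,164),(412,279),(233,264)],K,E,60);print(Q)
print('sizes',[np.linalg.norm(Q[i]-Q[i-1]) for i in range(4)])
bc=np.array(rect(b,K,E,66)[0]); sc=np.array(rect(s,K,E,66)[0]); u=(bc-sc)/np.linalg.norm(bc-sc)
print('bar ang',np.degrees(np.arctan2(u[1],u[0])),'dist',np.linalg.norm(bc-sc),'line to edge',(bc-20*u-c)@n,'tail',bc-140*u)
E
python3 m.py
```

```text
blue 250 ((684.9240112304688, 79.64051818847656), (48.91918182373047, 36.215309143066406), 83.14501953125)
steel 946 ((604.3460083007812, 88.92980194091797), (51.249267578125, 121.36738586425781), 83.63330078125)
both 1196 ((623.5679321289062, 86.78504180908203), (51.249267578125, 160.0495147705078), 83.63330078125)
edge [ 699.8901  -106.63576] [0.11624752 0.99322027] resid 1.845989506608346 0.6181306921540273
n [ 0.99322027 -0.11624752] ang -6.6755853
[[ 726.17521492  181.40023613   60.        ]
 [ 686.12041746 -264.22744519   60.        ]
 [ 393.00859308 -232.42116891   60.        ]
 [ 432.99508516  208.30932199   60.        ]]
sizes [np.float64(294.4124443470984), np.float64(447.42420268898053), np.float64(294.8324622647243), np.float64(442.5407158188456)]
bar ang -6.5762058567656085 dist 81.11168441581088 line to edge -56.51872343663361 tail [545.84515359  95.67396312]
```

```bash
cat > e.py <<'E'
from h import *
p,K,E=snap('top','top2.png')
g=cv2.GaussianBlur(cv2.cvtColor(p,cv2.COLOR_RGB2GRAY),(3,3),0).astype(float)
P=[]
for u in list(range(266,275))+list(range(296,322))+list(range(345,405)):
    y0=150+(u-247)*14/171; a=int(y0)-7; s=g[a:a+15,u]; d=-np.diff(s); i=np.argmax(d)
    hi=s[:4].mean(); 
    w=np.clip(d[max(0,i-2):i+3],0,None); P.append((u,a+.5+(w*np.arange(max(0,i-2),i+3)[:len(w)]).sum()/w.sum(),hi))
P=np.array(P); W=ray(P[:,:2],K,E,60)[:,:2]; c,d=fitline(W); d*=np.sign(d[1]); n=np.array([d[1],-d[0]])
print('far',c,np.degrees(np.arctan2(n[1],n[0])),np.abs((W-c)@n).max(), 'x at y=82',c[0]+d[0]/d[1]*(82-c[1]))
for lo,hi in((266,275),(296,322),(345,405)):
    k=(P[:,0]>=lo)&(P[:,0]<hi); print(lo,((W[k]-c)@n).mean(),W[k].mean(0))
cv2.imwrite('pics/c2.png',cv2.cvtColor(cv2.resize(p[140:290,225:425],None,fx=4,fy=4,interpolation=0),cv2.COLOR_RGB2BGR))
E
python3 e.py
```

```text
far [703.0833 -78.0696] -6.79844 0.783149958312022 x at y=82 722.166
266 -0.024503699144728473 [726.84655363 121.46807866]
296 0.07949293931174319 [714.96881525  20.95677777]
345 -0.030753302064015782 [ 694.36846088 -150.91168614]
```

View pics/c2.png

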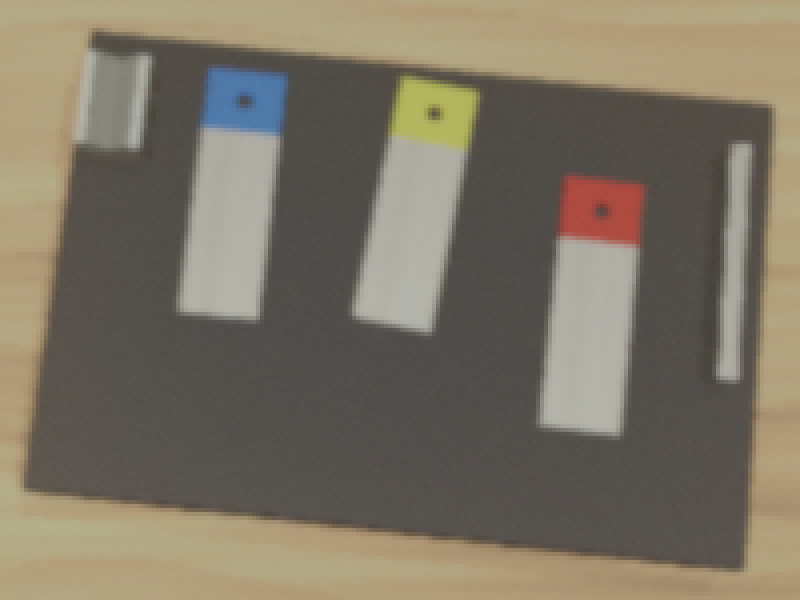

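The crop shows the far edge running straight from (92,32) to (772,105), with the blue bar clear of the V-block and already nearly square: bar at -6.5°, edge normal at -6.8°. I'll push its plain end with the two fingers held parallel to the edge.

>>> step_arm(targets=[[[0.35, 0.9, -0.1, 0, 0, -0.5, 0.23], [0.35, 0.9, -0.1, 0, 0, -0.5, 0.23], [0.35, 0.9, -0.1, 0, 0, -0.5, 0.23], [0.35, 0.9, -0.1, 0, 0, -0.5, 0.23], [0.35, 0.9, -0.1, 0, 0, -0.5, 0.23]]])

```text
t: 0.82
ee_pos: [336.8, -346.8, 379.6]
orientation: [3.12, 0.366, 0.0]
ft_force: [1.1, -0.2, 0.8]
width: 41.2
grasp_force: 0.0
```

>>> step_arm(targets=[[[0.35, 0.9, -0.1, 0, 0, -0.5, 0.23], [0.35, 0.9, -0.1, 0, 0, -0.5, 0.23], [0.35, 0.9, -0.1, 0, 0, -0.5, 0.23], [0.35, 0.9, -0.1, 0, 0, -0.5, 0.23], [0.35, 0.9, -0.1, 0, 0, -0.5, 0.23]]])

```text
t: 1.45
ee_pos: [424.4, -121.7, 354.7]
orientation: [3.14, 0.093, 0.001]
ft_force: [-0.1, -0.3, 0.5]
width: 20.5
grasp_force: 0.0
```

>>> step_arm(targets=[[[0.35, 0.9, -0.1, 0, 0, -0.5, 0.23], [0.35, 0.9, -0.1, 0, 0, -0.5, 0.23], [0.35, 0.9, -0.1, 0, 0, -0.5, 0.23], [0.35, 0.9, -0.1, 0, 0, -0.5, 0.23], [0, 0, 0, 0, 0, 0, 0.23]]])

```text
t: 2.08
ee_pos: [494.8, 59.2, 334.4]
orientation: [-3.139, 0.118, -0.001]
ft_force: [0.8, 0.2, -0.9]
width: 20.3
grasp_force: 0.0
```

>>> step_arm(targets=[[[0.1, 0.42, 0, 0, 0, -0.31, 0.23], [0.1, 0.42, 0, 0, 0, -0.31, 0.23], [0, 0, -0.7, 0, 0, 0, 0.23], [0, 0, -0.7, 0, 0, 0, 0.23], [0, 0, 0, 0, 0, 0, 0.23]]])

```text
t: 2.7
ee_pos: [502.8, 97.8, 262.8]
orientation: [3.134, -0.192, -0.008]
ft_force: [-0.1, 0.1, -0.4]
width: 20.3
grasp_force: 0.0
```

```bash
python3 - <<'E'
from h import *
p,K,E=snap('wrist','w1.png'); o=readout.get_obs(); print(o['ee_pos'],o['orientation'])
snap('top','top3.png')
E
```

```text
[503.56123793  97.9810796  264.27902451] [ 3.1349607  -0.19261456 -0.00408961]
```

View pics/w1.png

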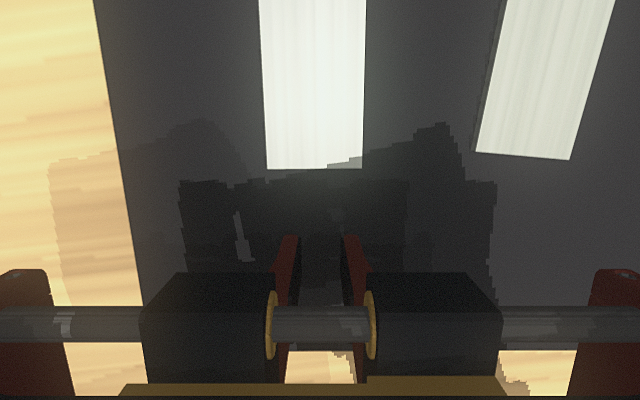

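View pics/top3.png

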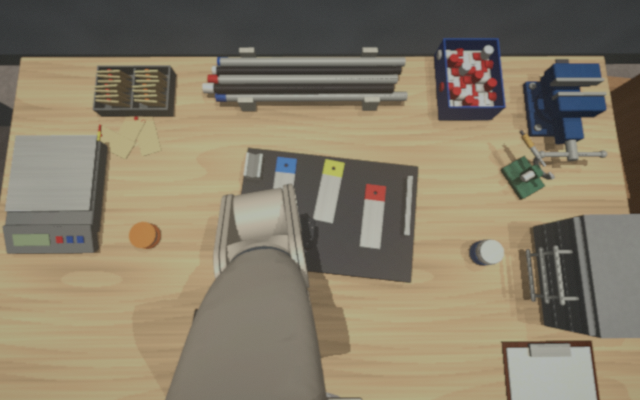

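The wrist view shows the bar's plain end square at row 168, columns 267–363, with the fingers centred at about column 320. The top view shows the blue end still clear of the arm. Now I'll lower to bar height and push slowly.

>>> step_arm(targets=[[[0, 0.05, -0.2, 0, 0, 0, 0.23], [0, 0, -0.2, 0, 0, 0, 0.23], [0, 0, 0, 0, 0, 0, 0.23], [0.2, -0.024, 0, 0, 0, 0, 0.23], [0.2, -0.024, 0, 0, 0, 0, 0.23]]])

```text
t: 3.42
ee_pos: [525.1, 98.9, 245.0]
orientation: [-3.136, 0.192, -0.001]
ft_force: [0.1, -1.0, 0.1]
width: 20.5
grasp_force: 0.0
```

>>> step_arm(targets=[[[0.15, -0.018, 0, 0, 0, 0, 0.23], [0.15, -0.018, 0, 0, 0, 0, 0.23], [0.15, -0.018, 0, 0, 0, 0, 0.23], [0.15, -0.018, 0, 0, 0, 0, 0.23], [0, 0, 0, 0, 0, 0, 0.23]]])

```text
t: 4.05
ee_pos: [555.0, 95.2, 244.7]
orientation: [-3.135, 0.192, -0.003]
ft_force: [-0.3, -0.7, 0.4]
width: 20.2
grasp_force: 0.0
```

```bash
python3 - <<'E'
from h import *
p,K,E=snap('wrist','w2.png'); o=readout.get_obs(); print(o['ee_pos'],o['orientation'],o['ft_force'])
p,K,E=snap('top')
b,_=bar(p,K,E,(284,162)); r=rect(b,K,E,66); print(b.sum(),r)
E
```

```text
[554.77602593  95.25026458 244.74203401] [-3.13545737e+00  1.91854782e-01 -2.93866371e-03] [-0.37223184 -0.21089355 -0.31304527]
253633 ((639.1932373046875, -22.61566162109375), (1049.827392578125, 1800.080078125), 0.05867990106344223)
```

View pics/w2.png

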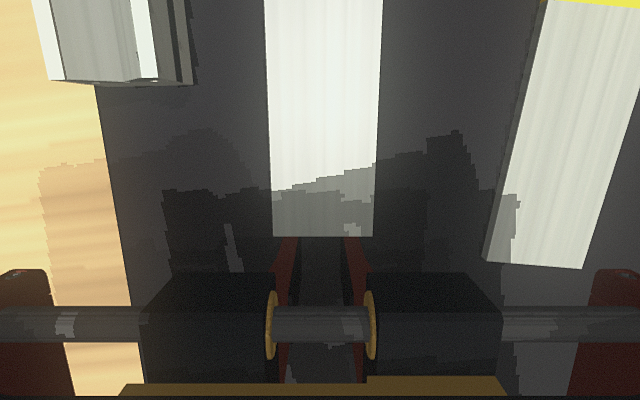

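The wrist view shows both fingertips now against the bar's plain end (row 237), with the bar straight and centred.

```bash
cat > q.py <<'E'
from h import *
n=np.array([np.cos(np.radians(-6.8)),np.sin(np.radians(-6.8))]); c=np.array([703.08,-78.07]); d=np.array([-n[1],n[0]])
p,K,E=snap('top'); hsv=cv2.cvtColor(p,cv2.COLOR_RGB2HSV).astype(int)
b=(hsv[...,0]>95)&(hsv[...,0]<125)&(hsv[...,1]>110)&(hsv[...,2]>70); k=np.zeros_like(b); k[130:190,265:305]=1; b&=k
r=rect(b,K,E,66); bx=cv2.boxPoints(r); a=(bx-c)@n; print(b.sum(),r,'corners past edge',a.round(1),((bx-c)@d).round(1))
vs,us=np.nonzero(b); print('pix',us.min(),us.max(),vs.min(),vs.max(),'centroid past edge',(ray([(us.mean(),vs.mean())],K,E,66)[0,:2]-c)@n)
E
python3 q.py
```

```text
154 ((708.9696044921875, 76.56257629394531), (46.57425308227539, 29.646329879760742), 89.74394226074219) corners past edge [-24.5   4.9  -0.4 -29.8] [129.4 132.8 179.1 175.7]
pix 278 296 150 161 centroid past edge -11.40757252965409
```

>>> step_arm(targets=[[[0.15, -0.018, 0, 0, 0, 0, 0.23], [0.15, -0.018, 0, 0, 0, 0, 0.23], [0.15, -0.018, 0, 0, 0, 0, 0.23], [0.1, -0.012, 0, 0, 0, 0, 0.23], [0, 0, 0, 0, 0, 0, 0.23]]])

```text
t: 4.82
ee_pos: [582.2, 91.9, 244.8]
orientation: [-3.136, 0.192, -0.002]
ft_force: [0.0, 0.9, 0.3]
width: 20.2
grasp_force: 0.0
```

>>> step_arm(targets=[[[-0.4, 0.048, 0, 0, 0, 0, 0.23], [-0.6, 0.07, 0, 0, 0, 0, 0.23], [-1, 0.12, 0, 0, 0, 0, 0.23], [-1, 0.12, 0, 0, 0, 0, 0.23], [0, 0, 0, 0, 0, 0, 0.23]]])

```text
t: 5.45
ee_pos: [428.3, 109.9, 244.6]
orientation: [3.135, -0.19, -0.005]
ft_force: [0.9, 0.4, 0.0]
width: 20.5
grasp_force: 0.0
```

```bash
python3 q.py; python3 - <<'E'
from h import *
snap('side','s3.png');print(readout.get_obs()['ee_pos'])
p,K,E=snap('top');cv2.imwrite('pics/c4.png',cv2.cvtColor(cv2.resize(p[130:230,235:335],None,fx=5,fy=5,interpolation=0),cv2.COLOR_RGB2BGR))
E
```

```text
193 ((732.951904296875, 73.49068450927734), (44.74620819091797, 33.28847885131836), 83.12030792236328) corners past edge [-5.  28.3 28.4 -4.9] [131.7 131.6 176.4 176.4]
pix 279 297 140 153 centroid past edge 11.44028289172559
[432.31732179 110.1356585  245.21627571]
```

View pics/c4.png

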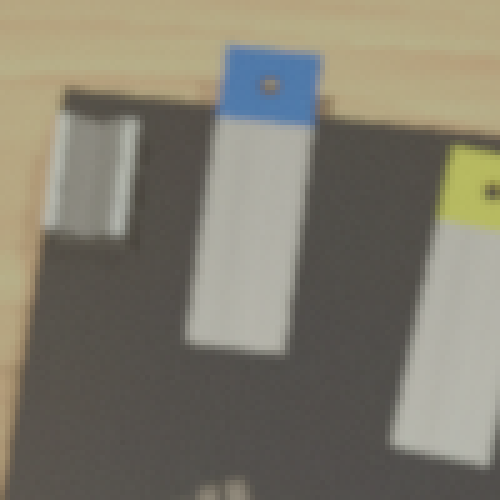

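```bash
cat > f.py <<'E'
from h import *
n=np.array([np.cos(np.radians(-6.8)),np.sin(np.radians(-6.8))]); c=np.array([703.08,-78.07]); d=np.array([-n[1],n[0]])
p,K,E=snap('top')
y0=(np.array([733,73.5])-c)@d
s=np.arange(-160,60,.5)
L=[]
for w in range(-16,17,4):
    W=c+s[:,None]*n+(y0+w)*d; uv=proj(np.c_[W,np.full(len(s),66.)],K,E).astype(np.float32)
    L.append(cv2.remap(p,uv[:,0],uv[:,1],cv2.INTER_LINEAR).reshape(-1,3).astype(float))
L=np.array(L)
def cross(ch,lo,hi):
    o=[]
    for q in ch:
        k=(s>=lo)&(s<=hi); x=s[k]; v=q[k]; a,b=v[:8].mean(),v[-8:].mean(); h=(v-(a+b)/2)*np.sign(b-a); i=np.argmax(h>0); o.append(x[i])
    return np.array(o)
rg=L[...,0]
for nm,ch,lo,hi in(('line',rg,-25,8),('tip',L[...,2]-L[...,0],18,48),('tail',L.sum(2),-150,-110)):
    x=cross(ch,lo,hi); print(nm,np.median(x),x,'ang',np.degrees(np.polyfit(range(-16,17,4),x,1)[0]))
E
python3 f.py
```

```text
line -7.5 [-7.  -7.5 -7.5 -7.5 -7.5 -7.  -7.  -7.5 -7.5] ang -0.11936620731892414
tip 31.5 [31.5 31.5 31.5 31.5 32.  31.5 31.5 31.5 31.5] ang 6.569725500272127e-15
tail -128.5 [-128.5 -128.5 -128.5 -128.5 -128.5 -128.5 -128.5 -128.5 -128.5] ang 0.0
```

Line, tip and tail all agree: the paint line is about 8 mm short of the edge and the bar is square. One final 8 mm push follows, to TCP x of about 590.

>>> step_arm(targets=[[[0.8, -0.095, 0, 0, 0, 0, 0.23], [0.9, -0.11, 0, 0, 0, 0, 0.23], [0.8, -0.095, 0, 0, 0, 0, 0.23], [0.3, -0.036, 0, 0, 0, 0, 0.23], [0, 0, 0, 0, 0, 0, 0.23]]])

```text
t: 6.28
ee_pos: [571.9, 92.8, 244.3]
orientation: [-3.136, 0.193, 0.0]
ft_force: [0.0, 0.0, 0.2]
width: 20.1
grasp_force: 0.0
```

>>> step_arm(targets=[[[0.12, -0.014, 0, 0, 0, 0, 0.23], [0.12, -0.014, 0, 0, 0, 0, 0.23], [0.1, -0.012, 0, 0, 0, 0, 0.23], [0, 0, 0, 0, 0, 0, 0.23], [0, 0, 0, 0, 0, 0, 0.23]]])

```text
t: 6.9
ee_pos: [588.5, 91.1, 244.7]
orientation: [-3.136, 0.192, -0.0]
ft_force: [-1.6, 1.5, -0.3]
width: 20.1
grasp_force: 0.5
```

>>> step_arm(targets=[[[-0.4, 0.048, 0, 0, 0, 0, 0.23], [-0.6, 0.07, 0, 0, 0, 0, 0.23], [-1, 0.12, 0, 0, 0, 0, 0.23], [-1, 0.12, 0.2, 0, 0, 0, 0.23], [0, 0, 0.5, 0, 0, 0, 0.23]]])

```text
t: 7.52
ee_pos: [434.5, 108.8, 278.8]
orientation: [3.134, -0.19, -0.009]
ft_force: [1.6, -0.2, 0.6]
width: 19.9
grasp_force: 0.0
```

```bash
python3 f.py; python3 q.py; python3 -c "
from h import *
p,K,E=snap('top');cv2.imwrite('pics/c5.png',cv2.cvtColor(cv2.resize(p[130:290,225:425],None,fx=4,fy=4-.25,interpolation=0),cv2.COLOR_RGB2BGR))"
```

```text
line -1.5 [-1.5 -1.5 -1.5 -1.5 -1.5 -1.5 -1.5 -1.5 -1.5] ang -4.106078437670079e-16
tip 37.5 [37.5 37.  37.5 39.  40.  38.5 37.5 37.5 37.5] ang 0.2387324146378581
tail -122.5 [-122.5 -123.  -122.5 -122.5 -122.5 -122.5 -122.5 -123.  -122.5] ang -2.6278902001088507e-14
194 ((738.639404296875, 71.71907043457031), (44.56170654296875, 33.65977478027344), 83.13488006591797) corners past edge [ 0.7 34.4 34.4  0.8] [130.7 130.6 175.2 175.2]
pix 280 297 138 151 centroid past edge 17.22654326781097
```

View pics/c5.png

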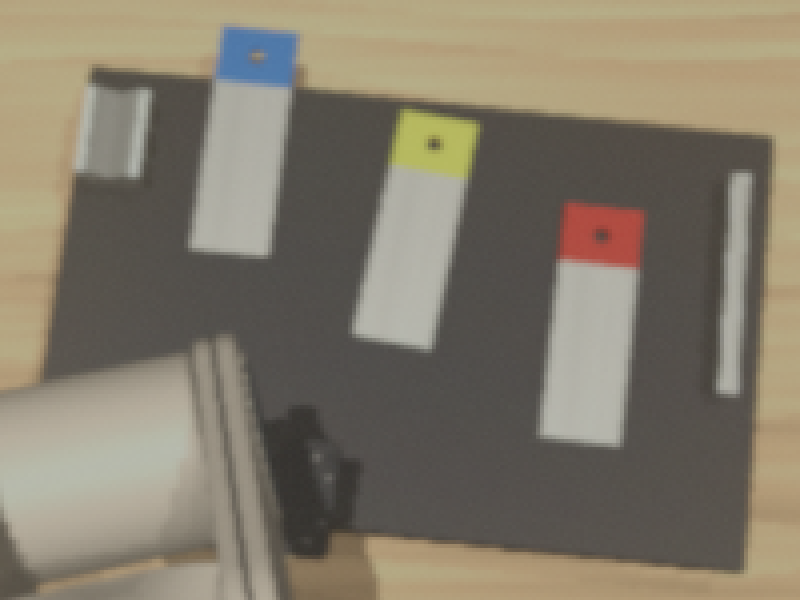

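The crop shows the blue end overhanging, with the paint line (row ~85) at the plate edge and the bar square. The fit puts the paint line about 2 mm short of the edge, inside the 7 mm band, and the neighbouring bars look unmoved. The gripper is clear, so I'm handing in.

```bash
python3 -c "
from workcell import ctrl,readout
print(readout.get_obs()['ft_force']); print(ctrl.close_job())"
```

```text
[ 0.83062931 -0.09089901 -0.02678226]
the job is handed in; nothing more can be done
None
```

The job is handed in: by my last camera measurement, the blue bar lies flat and square to the far edge, its paint line about 2 mm short of it (limit 7 mm), with nothing else visibly moved; no verdict came back.

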